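# Seat the keyed vase holder on the carving turntable

## Robot

A 6-joint arm with a two-finger parallel gripper is mounted at the origin on the work surface. World frame = base frame: x ahead of the robot, y to its left, z up, the work surface at z = 0. Lengths are in mm, angles in rad, forces in N, time in s.
With the tool pointing down it reaches from about 275 to 750 mm from the base axis. Payload 10.2 kg.
Tool frame: the origin (TCP) lies midway between the tips of the shut fingers; the grasp point (between the pads) lies 19 mm behind it; z points along the fingers, y is the line along which they close (so a half turn about z gives the same grasp; the last joint's range is limited). The gripper opens to 85 mm and grips with 20 to 120 N. Pads are 22 mm wide; open, the fingers measure 114 mm over their backs; the gripper's body (76 mm by 85 mm) begins 54 mm behind the grasp point. The pads swing forward as they close: fully open they stand 13 mm farther back than shut.
Start: joints at [-1.463, 0.313, 1.498, -0, 1.331, -0.223], TCP at [170.507, -496.547, 231.294] pointing down, gripper open.
Joint ranges: [-2.94, 2.94], [-0.97, 2.17], [0.19, 2.56], [-1.23, 4.37], [0.02, 3.11], [-2.88, 2.88]. Speed limits (rad/s): [2.39, 2.39, 3.01, 3.14, 3.14, 3.14].

## Interface

Orientations are given as a unit quaternion [w, x, y, z].
In Python, from rig import ctrl gives the robot as it stands.
- The arm moves only by the tool send_rows, never from a script. Its argument "targets" is a list of rows, each an object with "offset": the shift along the world's x, y, z in cm, a list of three; "spin": the turn about the world's z in rad. A call has 1 to 8 rows; each row is the pose to reach, as a shift and turn from the pose commanded when the call began; what a row does not reach only later rows make up. A row lasts 1/12 s, in which the tool goes at most 41.7 mm and 7.16 degrees, less where a joint would pass 70% of its speed; a pose out of reach is approached as far as the arm can. A call with a gripper value outside its range is refused whole. "grip" is the opening, from 0 (shut) to 1 (fully open), set as the call begins (left out, the last holds). The fingers move at their own pace and stop on an object; "squeeze" is the grip in N (left out, the last holds). Time passes only in rows, so rows that repeat a pose let the fingers close. It gives the time, the measured TCP pose, the force, the opening and the grip force at its end, in the units of the state.
- ctrl.sense(): the state, without advancing time (a new reading comes with each control period).
- ctrl.capture(name): name is "scene" or "top" or "wrist"; returns (picture, depth): 400x640x3 uint8, red, green, blue; 400x640 float32, mm along the optical axis (not along the pixel's ray), 0 where there is no reading.
- ctrl.calibration(name): a dict with "fx", "fy", "cx", "cy" (pixels), "view" (4x4, takes a point from world to camera coordinates); the wrist camera has in their place "mount" (4x4, takes a point from camera to tool coordinates, whose origin is the TCP and whose axes are the flange's). Camera axes: x right, y down, z forward; pixel columns grow to the right and rows downward; lengths in mm; the calibration is good to about 2 mm. A picture is of the moment at which its call begins: read the wrist's pose just before it. calibration takes no time and is no camera call.
- ctrl.finish_job(): hands the job in; it is judged then, once.
Trained networks look in the newest picture that a camera, given by its name, has taken for a name from the list of things; names that differ only in an ending like _2 or _b are one class to them, and where a whole thing is asked for, a point or a joint stands for the part that bears it (a point fixed in the world has none). Each returns a list of dicts, best first, with "conf" (0 to 1); they miss things now and then, are a little off and sometimes report something else, mostly with a low value. They report only what shows in the picture. A call takes as long as a camera call. They do not tell look-alikes from the thing itself.
- ctrl.search_frame(camera, query): "box" ([left, top, right, bottom] in pixels, round what is visible of it).
- ctrl.place_of(camera, query): "uv" ([column, row] in pixels: a listed point, or the origin of a listed thing).
The state is a dict: "time_s": time; "joints": joint angles; "dq": joint speeds; "tau": joint torques, N m; "eef_pos": TCP position; "ee_rot": TCP orientation; "force": force on the tool from outside, world axes, zero at the start; "wrist_torque": the same for the moment, N m; "grip_width": opening from 0.0 (shut) to 1.0 (fully open); "grip_force": force on a finger pad.
Only numpy, scipy, OpenCV 4.12 (cv2) and the standard library are available. Lean on these libraries where they do the work, as an engineer would, in place of code of your own. Each camera call takes 0.05 s, during which the arm holds its last target. There are 200 camera calls.

## Task

Fit the vase holder (the wooden disc with the square metal boss) on the carving turntable: put it over the upright spindle, feel for the key by turning it gently until its keyway drops over the key, and push it fully home, flat on the turntable's shoulder, then let go. Do not force it: press on the turntable with no more than about 3 kg (30 N), and leave the other things on the bench where they are.

Things in the scene. Friction and masses are not known exactly. Their poses are not given: they have to be found in the camera images.
- hub: vase holder, loose, about 0.45 kg: wooden disc 110 mm across, 12 mm thick, with a square aluminium boss 54 x 54 mm whose top is 48 mm above the underside (36 mm stands above the disc, to be gripped on two opposite flats). Lies flat, boss up. Origin: centre of the underside, z up along the bore, x towards the keyway; the flats face along x and y. A red line on the disc points along +x.
- keyway (a point): on the holder's bore axis, at the top of the boss, 48 mm above the underside; axes as the holder's. An octagonal bore 21.6 mm across flats runs right through. The keyway is a slot 10 mm wide on the +x side of the bore, reaching 23.5 mm from the axis, also right through.
- stand: carving turntable, fixed to the table: grey square foot 130 x 130 mm, 22 mm high, with a braked upright spindle at its centre. Origin: centre of the foot's underside, z up; a white line on the foot marks its +x side. Above the foot it is at most 68 mm across up to the shoulder. The brake holds about 3 Nm.
- seat (a point): centre of the turntable's shoulder, a flat disc 64 mm across, 50 mm above the table; axes as the stand's. The holder's underside lies on it when home. A brass key 8.4 mm wide stands on it along the shaft, 18 mm high, reaching 22 mm from the axis. Where it points is not measured: anywhere from 0.3 to 1.6 rad, seen from above counterclockwise from the stand's +x.
- nose (a point): tip of the spindle, 38 mm above the shoulder: shaft 20 mm across, round, its top 8 mm tapering to 11 mm. With the keyway off the key, the holder slides down the shaft until it rests on the key's top, 18 mm above the shoulder; with the keyway over the key (free by about 0.08 rad either way) it slides to the shoulder with hardly any force.
- vase: turned wooden vase, 120 mm across, 170 mm high, standing; origin: centre of its underside. To be left alone.
- pot: dark wooden lidded pot, 100 mm across, 108 mm high; origin: centre of its underside. To be left alone.
- collar: plain steel shaft collar (a ring without keyway), 48 mm across, 14 mm high, bore 25 mm; origin: centre of its underside. To be left alone.
- sandblock: cork sanding block 70 x 45 x 28 mm, lying flat, long side along its x; origin: centre of its underside. To be left alone.
- handpiece: engraving handpiece lying on the table, 140 mm long along its x, 19 mm thick; origin at the table, near its middle. To be left alone.
There are look-alikes about, which are no part of the job. Leave any green or turquoise look-alike of the hub alone.

How it is judged:
By the outcome, as a careful person would: the job done as asked, in the order asked, and still so for the second after the job is handed in, with the robot touching nothing.
It also fails if it takes over 64 s, if anything falls off the work surface, if the arm or the gripper's body presses on something with over 40 N, if the wrist force passes 120 N, or if a joint passes its speed limit or range.

## Working session

There is one attempt and no reset: what is moved stays moved. The work goes in short steps, Python scripts to look and compute and a tool call to move; the robot and the scene stay as the last step left them, time stands still between calls to the robot, and variables do not carry over. Pictures are saved under pics/ and viewed, at most 10 in all, crops included, and the job is handed in when it is done.

Besides the shell and the picture viewer there is one more tool, called after "Call:" as name(argument=value, ...) on one line, values as JSON. send_rows: Moves the arm, as the interface text tells. Its arguments: {"type":"object","properties":{"targets":{"type":"array"},"grip":{"type":"number"},"squeeze":{"type":"number"}},"required":["targets"]}

```bash
mkdir -p pics; ls; cat > h.py <<'E'
import numpy as np, cv2
from rig import ctrl
from scipy.spatial.transform import Rotation as R
def T(cam,s=None):
    c=ctrl.calibration(cam)
    if 'view' in c: return c,np.linalg.inv(np.array(c['view']))
    s=s or ctrl.sense(); q=s['ee_rot']; M=np.eye(4)
    M[:3,:3]=R.from_quat([q[1],q[2],q[3],q[0]]).as_matrix(); M[:3,3]=s['eef_pos']
    return c,M@np.array(c['mount'])
def w(c,M,u,v,d):
    u,v,d=map(np.asarray,(u,v,d))
    p=np.stack([(u-c['cx'])/c['fx']*d,(v-c['cy'])/c['fy']*d,d],-1)
    return p@M[:3,:3].T+M[:3,3]
def onz(c,M,u,v,z):
    a=w(c,M,u,v,1.0)-M[:3,3]; return M[:3,3]+a*(z-M[2,3])/a[2]
def med(dep,u,v,r=2):
    u,v=int(round(u)),int(round(v)); p=dep[max(0,v-r):v+r+1,max(0,u-r):u+r+1]; p=p[p>0]
    return float(np.median(p)) if p.size else 0
E
python3 - <<'E'
from h import *
print(ctrl.sense())
for n in ['scene','top']:
    im,d=ctrl.capture(n); cv2.imwrite(f'pics/{n}0.png',im[:,:,::-1]); c,M=T(n)
    print(n,M[:3,3].round(),M[:3,2].round(2))
    for q in ['hub','keyway','stand','seat','nose','vase','pot','collar']:
        for r in ctrl.place_of(n,q)[:3]:
            u,v=r['uv'];dd=med(d,u,v)
            print(q,round(r['conf'],2),np.round(r['uv']),w(c,M,u,v,dd).round() if dd else None)
E
```

```text
pics
{'time_s': 0.0, 'joints': array([-1.46338812e+00,  3.13446172e-01,  1.49843763e+00,  4.92683605e-06,
        1.33098040e+00, -2.23399366e-01]), 'dq': array([ 0.00016902, -0.00044705, -0.00142422,  0.00012563, -0.00083245,
        0.00073255]), 'tau': array([ 1.08480916e-03, -4.12267721e+01, -2.59739631e+01, -1.95608436e-04,
        4.15503295e-03,  9.90211646e-06]), 'eef_pos': array([ 170.48590898, -496.28104125,  230.73682392]), 'ee_rot': array([-6.34567401e-04,  9.86351849e-01,  1.64650009e-01,  3.92399965e-05]), 'force': array([-0.62278823,  0.16285585, -0.13672802]), 'wrist_torque': array([-0.00781677, -0.03831602, -0.0248976 ]), 'grip_force': 0.0, 'grip_width': 0.9967877714867658}
scene [1340. -382.  673.] [-0.72  0.39 -0.58]
hub 0.93 [275. 188.] [411. -44.  29.]
hub 0.65 [341. 192.] [527. 123.  23.]
keyway 0.89 [341. 179.] [493. 143.  46.]
keyway 0.61 [369. 206.] [658. 133.  49.]
keyway 0.6 [278. 175.] [373. -18.  46.]
stand 0.64 [259. 230.] [ 577. -164.   28.]
nose 0.95 [253. 205.] [ 423. -127.    2.]
vase 0.68 [429. 174.] [591. 414.  31.]
vase 0.65 [256. 230.] [ 574. -171.   29.]
vase 0.61 [338. 191.] [522. 116.  26.]
pot 0.91 [180. 252.] [ 580. -365.   46.]
collar 0.65 [338. 246.] [710.   1.   1.]
top [ 365.   12. 1361.] [ 0.15  0.01 -0.99]
hub 0.95 [290. 170.] [667. 114.  44.]
hub 0.78 [282. 223.] [485. 137.  46.]
hub 0.62 [331. 255.] [385. -30.   2.]
keyway 0.89 [331. 255.] [385. -30.   2.]
keyway 0.81 [291. 166.] [682. 113.  45.]
stand 0.86 [369. 210.] [ 536. -153.   52.]
seat 0.85 [373. 209.] [ 538. -166.   50.]
nose 0.69 [372. 204.] [ 555. -164.   55.]
vase 0.88 [196. 201.] [543. 405. 123.]
pot 0.67 [427. 212.] [ 527. -335.   95.]
collar 0.52 [323. 164.] [700.   4.  12.]
```

View pics/scene0.png

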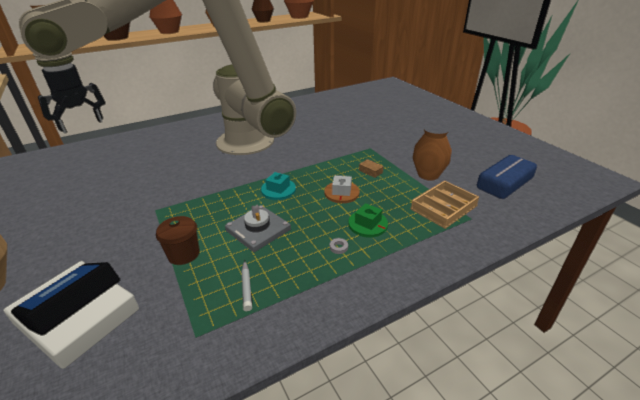

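View pics/top0.png

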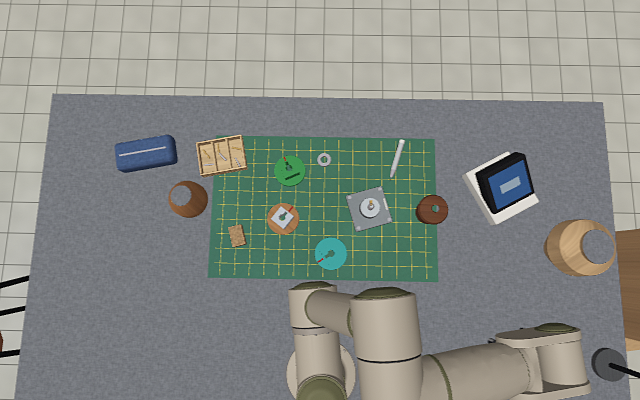

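The real holder is the orange disc with the silver boss, at about (283,218) in top and (341,185) in scene. The stand is at about (369,208) in top and (258,226) in scene, and the turquoise and green discs are look-alikes.

```bash
python3 - <<'E'
from h import *
c,M=T('wrist'); print(np.round(c['mount'],2),c['fx'],c['cx'],c['cy'],M[:3,3].round())
ct,Mt=T('top'); cs,Ms=T('scene')
print('hub',onz(ct,Mt,283,217,48),onz(cs,Ms,342,180,48),'stand nose',onz(ct,Mt,370,207,88),onz(cs,Ms,257,208,88), 'vase',onz(ct,Mt,187,198,100))
E
```

```text
[[   0.     -0.95   -0.33   84.93]
 [   1.      0.      0.      0.19]
 [  -0.     -0.33    0.95 -143.2 ]
 [   0.      0.      0.      1.  ]] 350.6822869793461 315.7478571530715 197.76280180533527 [ 251. -469.  375.]
hub [505.99175979 133.45371489  48.        ] [502.81611517 139.87501799  48.        ] stand nose [ 539.37394217 -151.63770476   88.        ] [ 560.83749008 -155.04593895   88.        ] vase [556.55277767 441.34039996 100.        ]
```

Call:
send_rows(targets=[{"offset": [2.6,2.4,0],"spin": 0},{"offset": [5.2,4.8,0],"spin": 0},{"offset": [7.8,7.2,0],"spin": 0},{"offset": [10.4,9.6,0],"spin": 0},{"offset": [13,12,0],"spin": 0},{"offset": [15.6,14.4,0],"spin": 0},{"offset": [18.2,16.8,0],"spin": 0},{"offset": [20.8,19.2,0],"spin": 0}], grip=1)

```text
time_s: 1.57
eef_pos: [379.6, -303.2, 231.5]
ee_rot: [0.0, 0.986, 0.165, 0.0]
force: [-0.2, -0.2, 0.3]
grip_width: 1.002
grip_force: 0.0
```

Call:
send_rows(targets=[{"offset": [2.6,2.4,0],"spin": 0},{"offset": [5.2,4.8,0],"spin": 0},{"offset": [7.8,7.2,0],"spin": 0},{"offset": [10.4,9.6,0],"spin": 0},{"offset": [13,12,0],"spin": 0},{"offset": [15,14,0],"spin": 0},{"offset": [16.2,15.2,0],"spin": 0},{"offset": [16.2,15.2,0],"spin": 0}])

```text
time_s: 2.23
eef_pos: [542.1, -150.2, 231.0]
ee_rot: [-0.0, 0.986, 0.166, 0.0]
force: [1.0, 0.7, 0.8]
grip_width: 1.003
grip_force: 0.0
```

```bash
python3 - <<'E'
from h import *
s=ctrl.sense(); im,d=ctrl.capture('wrist'); c,M=T('wrist',s)
cv2.imwrite('pics/w1.png',im[:,:,::-1]); np.savez('w1.npz',im=im,d=d,M=M)
for q in ['stand','seat','nose']:
    for r in ctrl.place_of('wrist',q)[:2]:
        u,v=r['uv'];dd=med(d,u,v); print(q,round(r['conf'],2),np.round(r['uv']),w(c,M,u,v,dd).round(1) if dd else None)
v,u=np.mgrid[:400,:640]; P=w(c,M,u,v,d); P[d==0]=np.nan
for lo,hi in [(20,24),(48,52),(66,70),(80,90)]:
    m=(P[...,2]>lo)&(P[...,2]<hi)&(np.hypot(P[...,0]-542,P[...,1]+152)<(100 if lo<30 else 45)); p=P[m]
    print(lo,hi,m.sum(),np.nanmedian(p,0).round(1) if m.sum() else '', cv2.minAreaRect(p[:,:2].astype(np.float32)) if m.sum() else '')
E
```

```text
stand 0.76 [317. 156.] [ 556.  -147.3   50.8]
stand 0.59 [485. 222.] [ 552.9 -313.4   72.7]
seat 0.71 [321. 169.] [ 552.9 -151.4   80.6]
nose 0.97 [320. 184.] [ 531.2 -158.7   50.2]
20 24 10616 [ 557.3 -149.4   22.4] ((544.3772583007812, -154.15017700195312), (128.97540283203125, 128.89833068847656), 16.462230682373047)
48 52 2837 [ 544.7 -152.4   50.4] ((543.957275390625, -154.24649047851562), (63.57422637939453, 63.46425247192383), 46.396759033203125)
66 70 155 [ 559.2 -154.7   68.5] ((554.9920043945312, -151.93292236328125), (21.736469268798828, 18.562458038330078), 10.613037109375)
80 90 259 [ 547.5 -152.9   84.2] ((544.0353393554688, -154.22959899902344), (18.829694747924805, 19.30942726135254), 67.6131362915039)
```

View pics/w1.png

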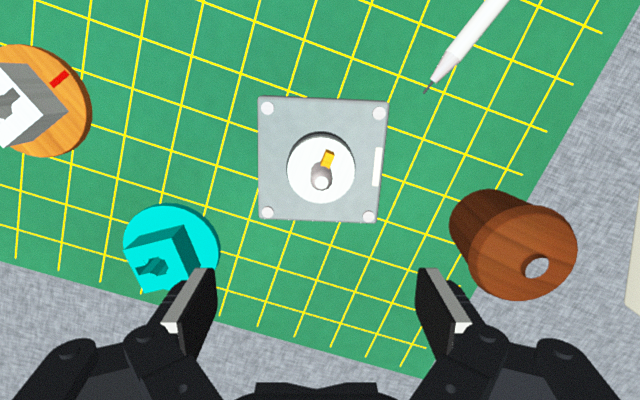

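The wrist view shows the stand at (322,160), its brass key at (327,158) pointing up and right of the shaft (320,180), and the white line at right (377,167). The holder with its red line is at the far left (60,78).

```bash
python3 - <<'E'
from h import *
z=np.load('w1.npz'); im,d,M=z['im'].astype(int),z['d'],z['M']; c,_=T('wrist')
v,u=np.mgrid[:400,:640]; P=w(c,M,u,v,d)
r,g,b=im[...,0],im[...,1],im[...,2]
k=(r>150)&(b<100)&(g>100)&(r>g)&(np.hypot(P[...,0]-544,P[...,1]+154)<30)&(P[...,2]>60)
p=P[k&(P[...,2]>66)&(P[...,2]<70)]; A=np.array([544.1,-154.2])
q=p[:,:2]-A; print(len(p),p.mean(0).round(1),'key ang',np.arctan2(*q.mean(0)[::-1]),cv2.minAreaRect(p[:,:2].astype(np.float32)))
rr=np.hypot(*q.T);o=rr>15; print('outer',np.arctan2(*q[o].mean(0)[::-1]),rr.max())
l=(np.minimum(np.minimum(r,g),b)>235)&(u>370)&(u<390)&(v>140)&(v<195); p=P[l]; q=p.mean(0)[:2]-A; print('line',l.sum(),p.mean(0).round(1),np.arctan2(q[1],q[0]))
# hub
h=(r>170)&(b<90)&(g<60)&(u<120); print('red',h.sum(),P[h].mean(0).round(1))
m=(d>0)&(P[...,2]>46)&(P[...,2]<50)&(u<120); p=P[m]; print('boss',cv2.minAreaRect(p[:,:2].astype(np.float32)))
E
```

```text
134 [ 559.9 -154.8   68.4] key ang -0.03698624524805794 ((559.5965576171875, -154.91021728515625), (8.200742721557617, 12.91623592376709), 88.57022094726562)
outer -0.035815015745908854 22.06814738508117
line 239 [ 560.4 -210.3   23.1] -1.28767217310214
red 122 [538.5 113.5  13.1]
boss ((503.71795654296875, 137.12095642089844), (50.25799560546875, 56.202884674072266), 53.37617111206055)
```

Call:
send_rows(targets=[{"offset": [-0.5,3.6,0],"spin": 0.08},{"offset": [-1,7.2,0],"spin": 0.16},{"offset": [-1.5,10.8,0],"spin": 0.24},{"offset": [-2,14.4,-0.5],"spin": 0.32},{"offset": [-2.5,18,-1],"spin": 0.4},{"offset": [-3,21.6,-2],"spin": 0.48},{"offset": [-3.5,25.2,-3],"spin": 0.56},{"offset": [-3.8,28.6,-4],"spin": 0.62}])

```text
time_s: 3.1
eef_pos: [501.8, 134.2, 191.3]
ee_rot: [0.0, 0.889, 0.459, 0.0]
force: [1.0, 0.1, 0.1]
grip_width: 1.001
grip_force: 0.0
```

Call:
send_rows(targets=[{"offset": [0,0,0],"spin": 0},{"offset": [0,0,0],"spin": 0}])

```text
time_s: 3.27
eef_pos: [502.0, 133.7, 191.1]
ee_rot: [-0.0, 0.889, 0.458, -0.0]
force: [0.6, -1.2, -0.7]
grip_width: 0.998
grip_force: 0.0
```

```bash
cat > hub.py <<'E'
from h import *
import sys
s=ctrl.sense(); im,d=ctrl.capture('wrist'); c,M=T('wrist',s); A=np.array([float(sys.argv[2]),float(sys.argv[3])]); zb=float(sys.argv[4])
cv2.imwrite(f'pics/{sys.argv[1]}.png',im[:,:,::-1]); np.savez(sys.argv[1]+'.npz',im=im,d=d,M=M)
im=im.astype(int); v,u=np.mgrid[:400,:640]; P=w(c,M,u,v,d); near=(d>0)&(np.hypot(P[...,0]-A[0],P[...,1]-A[1])<70)
r,g,b=im[...,0],im[...,1],im[...,2]; f=lambda p:cv2.minAreaRect(p[:,:2].astype(np.float32))
m=near&(np.abs(P[...,2]-zb-48)<2.5); p=P[m]; B=f(p); print('boss',m.sum(),np.median(p[:,2]).round(1),np.round(B[0],1),np.round(B[1],1),np.deg2rad(B[2]).round(3),(np.deg2rad(B[2])-np.pi/2).round(3))
m=near&(np.abs(P[...,2]-zb-12)<2.5); p=P[m]; print('disc',m.sum(),np.median(p[:,2]).round(1),cv2.minEnclosingCircle(p[:,:2].astype(np.float32)))
h=near&(r>150)&(b<90)&(g<60); q=P[h].mean(0); e=q[:2]-B[0]; print('red',h.sum(),q.round(1),'yaw',np.arctan2(e[1],e[0]).round(3))
q=s['ee_rot']; print('tcp',np.round(s['eef_pos'],1),'toolyaw',round(2*np.arctan2(q[2],q[1]),3),'F',np.round(s['force'],1))
E
python3 hub.py w2 504 137 0
```

```text
boss 3357 48.5 [504.7 139.3] [54.7 54. ] 0.924 -0.647
disc 5924 12.5 ((504.86883544921875, 139.37225341796875), 54.926513671875)
red 121 [538.8 113.5  13.1] yaw -0.649
tcp [502.  133.7 191.1] toolyaw 0.952 F [ 0.6 -1.2 -0.7]
```

View pics/w2.png

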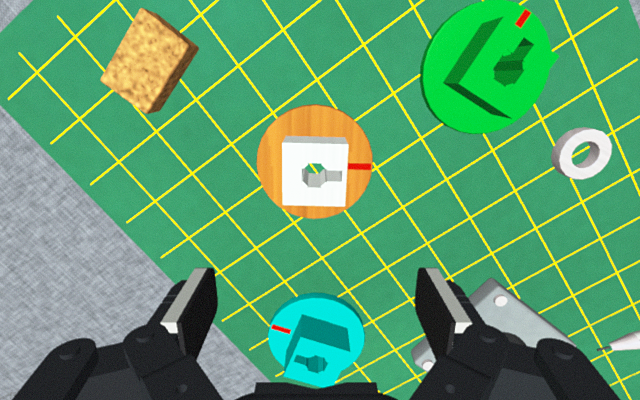

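The holder's boss shows squarely at (315,172), with the red line pointing right. Boss and disc fits agree at (504.8, 139.4), yaw -0.648, top at 48 mm. I descend to it now.

Call:
send_rows(targets=[{"offset": [0.28,0.57,-3],"spin": -0.03},{"offset": [0.28,0.57,-6],"spin": -0.03},{"offset": [0.28,0.57,-9],"spin": -0.03},{"offset": [0.28,0.57,-12],"spin": -0.03},{"offset": [0.28,0.57,-14.5],"spin": -0.03},{"offset": [0.28,0.57,-16.5],"spin": -0.03},{"offset": [0.28,0.57,-17.6],"spin": -0.03},{"offset": [0.28,0.57,-17.6],"spin": -0.03}])

```text
time_s: 3.98
eef_pos: [504.8, 137.7, 13.9]
ee_rot: [-0.001, 0.896, 0.443, -0.001]
force: [-0.3, -0.2, 1.0]
grip_width: 0.995
grip_force: 0.0
```

Call:
send_rows(targets=[{"offset": [0,0,0],"spin": 0},{"offset": [0,0,0],"spin": 0},{"offset": [0,0,0],"spin": 0},{"offset": [0,0,0],"spin": 0},{"offset": [0,0,0],"spin": 0},{"offset": [0,0,0],"spin": 0}], grip=0, squeeze=60)

```text
time_s: 4.48
eef_pos: [506.3, 139.1, 16.9]
ee_rot: [0.001, 0.896, 0.444, 0.001]
force: [-0.5, -1.2, 6.5]
grip_width: 0.624
grip_force: 64.6
```

Call:
send_rows(targets=[{"offset": [0,0,1],"spin": 0},{"offset": [0,0,3],"spin": 0},{"offset": [0,0,6],"spin": 0},{"offset": [0,0,9],"spin": 0},{"offset": [0,0,12],"spin": 0},{"offset": [0,0,13.5],"spin": 0},{"offset": [0,0,13.5],"spin": 0},{"offset": [0,0,13.5],"spin": 0}])

```text
time_s: 5.15
eef_pos: [505.1, 139.2, 150.6]
ee_rot: [0.0, 0.896, 0.444, 0.0]
force: [-0.7, -0.2, -5.6]
grip_width: 0.622
grip_force: 65.0
```

```bash
python3 hub.py w3 505 139 135
```

```text
boss 15071 182.1 [504.9 138.4] [55.7 80.8] 0.915 -0.656
disc 14351 146.1 ((505.34197998046875, 138.7091522216797), 54.70994186401367)
red 287 [542.2 110.6 146.7] yaw -0.64
tcp [505.1 139.2 150.6] toolyaw 0.921 F [-0.7 -0.2 -5.6]
```

View pics/w3.png

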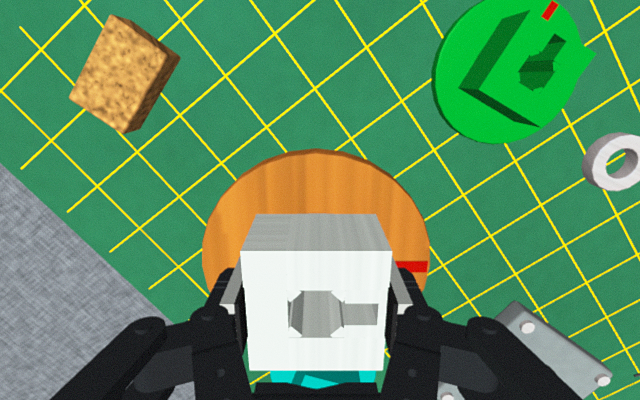

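The holder is held squarely, with its boss at (315,310) and the red line to the right. It has not shifted relative to the TCP, so I carry it over the spindle and turn it to the key's estimated bearing.

Call:
send_rows(targets=[{"offset": [0.3,-2,0],"spin": 0.04},{"offset": [0.8,-5.5,0],"spin": 0.12},{"offset": [1.3,-9.5,0],"spin": 0.2},{"offset": [1.8,-13.5,0],"spin": 0.28},{"offset": [2.3,-17.5,0],"spin": 0.36},{"offset": [2.8,-21.5,0],"spin": 0.44},{"offset": [3.3,-25,0],"spin": 0.53},{"offset": [3.7,-27.8,0],"spin": 0.59}])

```text
time_s: 5.87
eef_pos: [541.5, -141.3, 148.3]
ee_rot: [-0.001, 0.727, 0.687, -0.001]
force: [0.1, -0.2, -5.2]
grip_width: 0.626
grip_force: 64.9
```

Call:
send_rows(targets=[{"offset": [0.2,-1.5,0],"spin": 0.02},{"offset": [0.2,-1.5,0],"spin": 0.02},{"offset": [0.2,-1.5,-1],"spin": 0.02},{"offset": [0.2,-1.5,-2],"spin": 0.02},{"offset": [0.2,-1.5,-3],"spin": 0.02},{"offset": [0.2,-1.5,-3],"spin": 0.02},{"offset": [0.2,-1.5,-3],"spin": 0.02}])

```text
time_s: 6.45
eef_pos: [543.9, -152.9, 119.3]
ee_rot: [-0.001, 0.721, 0.693, -0.0]
force: [0.8, 0.3, -4.3]
grip_width: 0.619
grip_force: 64.7
```

```bash
python3 hub.py w4 544.1 -154.2 105; python3 - <<'E'
from h import *
z=np.load('w4.npz'); d,M=z['d'],z['M']; c,_=T('wrist'); v,u=np.mgrid[:400,:640]; P=w(c,M,u,v,d)
m=(d>0)&(np.hypot(P[...,0]-544,P[...,1]+154)<15)&(P[...,2]<120)&(P[...,2]>60); p=P[m]; print(m.sum(), p.mean(0) if m.sum() else '', p.max(0) if m.sum() else '')
E
```

```text
boss 11281 151.0 [ 544.2 -153.5] [55.  80.7] 1.532 -0.038
disc 10214 115.1 ((544.3084106445312, -153.21600341796875), 54.25499725341797)
red 287 [ 590.7 -155.3  115.3] yaw -0.039
tcp [ 543.9 -152.9  119.3] toolyaw 1.532 F [ 0.8  0.3 -4.3]
45 [ 543.79062544 -164.85769425  119.14554855] [ 549.40054065 -164.23417682  119.98754058]
```

View pics/w4.png

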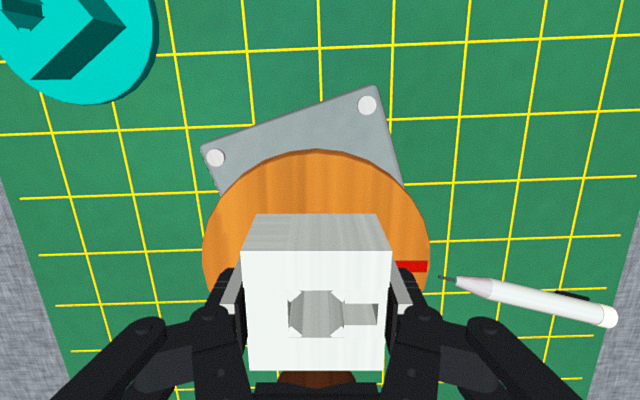

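The holder is over the stand: its boss is at (315,310) and the foot's two far screws show at (215,158) and (368,105). I shift it 0.8 mm in -y and go down gently.

Call:
send_rows(targets=[{"offset": [0,-0.08,-0.5],"spin": 0},{"offset": [0,-0.08,-1],"spin": 0},{"offset": [0,-0.08,-1.5],"spin": 0},{"offset": [0,-0.08,-1.9],"spin": 0},{"offset": [0,-0.08,-2.2],"spin": 0},{"offset": [0,-0.08,-2.4],"spin": 0},{"offset": [0,-0.08,-2.4],"spin": 0}])

```text
time_s: 7.08
eef_pos: [543.9, -154.3, 95.7]
ee_rot: [-0.001, 0.721, 0.693, -0.0]
force: [-0.5, 0.6, -5.7]
grip_width: 0.623
grip_force: 65.1
```

Call:
send_rows(targets=[{"offset": [0,0,-0.2],"spin": 0},{"offset": [0,0,-0.4],"spin": 0},{"offset": [0,0,-0.6],"spin": 0},{"offset": [0,0,-0.8],"spin": 0},{"offset": [0,0,-0.8],"spin": 0}])

```text
time_s: 7.5
eef_pos: [543.9, -154.2, 87.7]
ee_rot: [-0.001, 0.721, 0.693, -0.0]
force: [-3.1, 4.2, -5.4]
grip_width: 0.623
grip_force: 65.1
```

Call:
send_rows(targets=[{"offset": [0,0,-0.2],"spin": 0},{"offset": [0,0,-0.4],"spin": 0},{"offset": [0,0,-0.5],"spin": 0},{"offset": [0,0,-0.6],"spin": 0},{"offset": [0,0,-0.6],"spin": 0}])

```text
time_s: 7.92
eef_pos: [543.9, -154.2, 82.0]
ee_rot: [-0.001, 0.721, 0.693, -0.0]
force: [-4.1, 4.1, -2.1]
grip_width: 0.621
grip_force: 65.2
```

Call:
send_rows(targets=[{"offset": [-0.03,0.03,-0.2],"spin": 0},{"offset": [-0.03,0.03,-0.4],"spin": 0},{"offset": [-0.03,0.03,-0.6],"spin": 0},{"offset": [-0.03,0.03,-0.8],"spin": 0},{"offset": [-0.03,0.03,-0.8],"spin": 0}])

```text
time_s: 8.33
eef_pos: [543.8, -154.1, 73.9]
ee_rot: [-0.0, 0.721, 0.693, -0.0]
force: [-3.1, 4.1, -4.8]
grip_width: 0.616
grip_force: 65.0
```

The keyway has gone over the key: the underside is now about 11 mm below the key's top, with hardly any force. Next come the last 8 mm.

Call:
send_rows(targets=[{"offset": [0,0,-0.2],"spin": 0},{"offset": [0,0,-0.4],"spin": 0},{"offset": [0,0,-0.55],"spin": 0},{"offset": [0,0,-0.65],"spin": 0},{"offset": [0,0,-0.7],"spin": 0},{"offset": [0,0,-0.7],"spin": 0}])

```text
time_s: 8.83
eef_pos: [543.8, -154.1, 67.2]
ee_rot: [-0.0, 0.721, 0.693, -0.0]
force: [-3.6, 3.3, -3.0]
grip_width: 0.62
grip_force: 65.2
```

Call:
send_rows(targets=[{"offset": [0,0,-0.05],"spin": 0},{"offset": [0,0,-0.1],"spin": 0},{"offset": [0,0,-0.1],"spin": 0},{"offset": [0,0,-0.1],"spin": 0}])

```text
time_s: 9.17
eef_pos: [543.9, -154.1, 67.0]
ee_rot: [-0.0, 0.721, 0.693, -0.0]
force: [-5.9, 5.2, 3.7]
grip_width: 0.626
grip_force: 65.9
```

The holder is down on the shoulder at TCP 67.0. That puts the underside at about 50 mm, and the push is only about 8 N. Letting go.

Call:
send_rows(targets=[{"offset": [0,0,0],"spin": 0},{"offset": [0,0,0],"spin": 0},{"offset": [0,0,0],"spin": 0},{"offset": [0,0,0],"spin": 0},{"offset": [0,0,0],"spin": 0},{"offset": [0,0,0],"spin": 0}], grip=1)

```text
time_s: 9.67
eef_pos: [544.2, -154.5, 66.4]
ee_rot: [0.0, 0.721, 0.693, 0.0]
force: [-0.8, 0.5, 0.4]
grip_width: 1.004
grip_force: 0.0
```

Call:
send_rows(targets=[{"offset": [0,0,1],"spin": 0},{"offset": [0,0,3],"spin": 0},{"offset": [0,0,6],"spin": 0},{"offset": [0,0,9],"spin": 0},{"offset": [0,0,12],"spin": 0},{"offset": [0,0,14],"spin": 0},{"offset": [0,0,14],"spin": 0},{"offset": [0,0,14],"spin": 0}])

```text
time_s: 10.33
eef_pos: [544.3, -154.5, 207.6]
ee_rot: [0.001, 0.721, 0.693, 0.0]
force: [-0.0, 0.8, -0.4]
grip_width: 0.998
grip_force: 0.0
```

```bash
python3 hub.py w5 544 -154.2 50
```

```text
boss 4097 98.5 [ 544.1 -155. ] [54.7 54.1] 1.533 -0.037
disc 6796 62.5 ((544.3252563476562, -154.7973175048828), 55.008827209472656)
red 150 [ 586.5 -156.9   63.2] yaw -0.045
tcp [ 544.3 -154.5  207.6] toolyaw 1.531 F [-0.   0.8 -0.4]
```

View pics/w5.png

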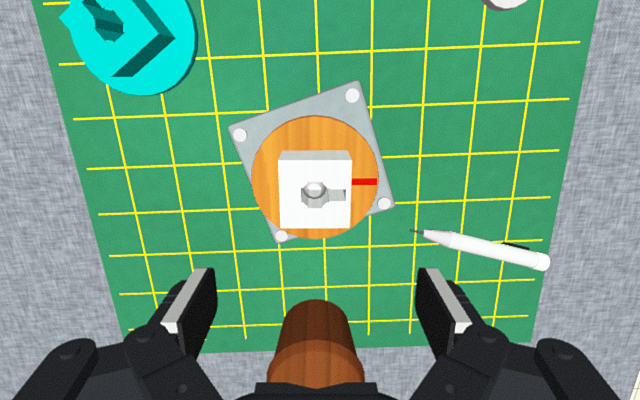

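The holder sits flat on the turntable, with its boss at (315,190) and the spindle in the bore. The boss top at 98.5 mm and disc top at 62.5 mm carry the same +0.5 mm offset I measured on the table, so it is fully home.

```bash
python3 -c "
from rig import ctrl; print(ctrl.finish_job())"
```

```text
the job is handed in; nothing more can be done
None
```

The vase holder is on the turntable with its keyway over the key, flat on the shoulder and let go, after about 10 s and a final push of about 8 N; I lined it up with the key from the camera, so it dropped home without any feeling about.

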